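# Open up the ratchet stop of a jar rail

## Robot

A 6-joint arm with a two-finger parallel gripper is mounted at the origin on a cart in front of the work surface, level with it; the furniture and walls round the work are solid. World frame = base frame: x ahead of the robot, y to its left, z up, the work surface at z = 0. Lengths are in mm, angles in rad, forces in N, time in s.
With the tool pointing down it reaches from about 300 to 1000 mm from the base axis. Payload 5.1 kg.
Tool frame: the origin (TCP) lies between the finger pads; the fingertips stand env.tip_extent ahead of it and the grasp point (between the pads) lies 6 mm ahead of it (env.tip_extent is the distance from the TCP to the fingertips, in mm); y points along the fingers, x is the direction in which the jaws open and shut, and the axes are right-handed (so a half turn about y gives the same grasp; the last joint's range is limited). The gripper opens to 95 mm and grips with 3 to 60 N. Pads are 20 mm wide; open, the fingers measure 119 mm over their backs; the gripper's body (75 mm by 180 mm) begins 59 mm behind the grasp point.
Start: joints at [1.1, 0.124, 1.65, -0, 1.367, -0.083], TCP at [245.819, 601.713, 239.656] pointing down, gripper open.
Joint ranges: [-2.61, 2.61], [-1.02, 2.33], [0.03, 2.71], [-1.35, 4.49], [0.32, 2.68], [-2.91, 2.91]. Speed limits (rad/s): [2.57, 2.57, 3.14, 3.14, 3.14, 3.14].

## Interface

Orientations are given as [roll, pitch, yaw] about the fixed x, y, z axes, in that order (R = Rz(yaw) Ry(pitch) Rx(roll)).
In Python, from cell import env gives the robot as it stands. The module is installed in compiled form; this text tells all that it offers.
- The arm moves only by the shell command python3 -m pendant 'ROWS' [FORCE]. ROWS is a JSON object of lists of equal length, an entry for each row: "delta_pos": the shift along the tool's x, y, z in units of 30 mm (1.0 is 30 mm), a list of three; "roll": the turn about the tool's y in units of 5 degrees (1.0 is 5 degrees); "hand": the closure in counts, from 0 (fully open) to 255 (shut). In form: {"delta_pos": [[dx, dy, dz], ...], "roll": [roll, ...], "hand": [hand, ...]}. A call has 1 to 10 rows; each row shifts and turns the commanded pose from where the row before left it, along the tool's axes as they then stand; what a row does not reach is not made up. A row lasts 1/8 s, in which the tool goes at most 62.5 mm and 10.7 degrees, less where a joint would pass 70% of its speed; a pose out of reach is approached as far as the arm can. A call is refused whole if a number of a shift passes 1 or a number of a turn 1, either way. A call with a gripper value outside its range is refused whole. The fingers move at their own pace and stop on an object; FORCE is the grip in N (left out, the last holds). Time passes only in rows, so rows that do not move let the fingers close. It gives the time, the measured TCP pose, the force and the opening at its end, in the units of the state.
- env.observe(): the state, without advancing time (a new reading comes with each control period).
- env.camera(name): name is "scene" or "top" or "wrist"; returns a dict with "img" (480x640x3 uint8, red, green, blue), "mtx" (3x3 intrinsics, pixels), "R" (3x3) and "t" (3): a world point X has camera coordinates R X + t. Camera axes: x right, y down, z forward; pixel columns grow to the right and rows downward; lengths in mm; the calibration is good to about 2 mm. A picture is of the moment at which its call begins. There is no depth.
- env.close_job(): hands the job in, once; it reports no verdict.
Trained networks look in a picture, given as the dict that the camera call returned (one of the last four; its "shot" number tells which), for a name from the list of things; names that differ only in an ending like _2 or _b are one class to them, and where a whole thing is asked for, a point or a joint stands for the part that bears it (a point fixed in the world has none). Each returns a list of dicts, best first, with "score" (0 to 1); they miss things now and then, are a little off and sometimes report something else, mostly with a low value. They report only what shows in the picture. A call takes as long as a camera call.
- env.boxes_of(picture, target): "location" ([x, y, z] in mm, in the coordinates of the camera as it stood for that picture, good to about 4 mm: the middle of the surface that is visible of it).
- env.landmark_of(picture, target): "location" ([x, y, z] in mm, in the coordinates of the camera as it stood for that picture, good to about 4 mm: a listed point, or the origin of a listed thing).
The state is a dict: "clock": time; "joint_positions": joint angles; "qvel": joint speeds; "joint_efforts": joint torques, N m; "ee_pos": TCP position; "tool_rot": TCP orientation; "contact_force": force on the tool from outside, world axes, zero at the start; "ft_torque": the same for the moment, N m; "opening": finger opening in mm.
Only numpy, scipy, OpenCV 4.12 (cv2) and the standard library are available. Lean on these libraries where they do the work, as an engineer would, in place of code of your own. Each camera call takes 0.05 s, during which the arm holds its last target. There are 200 camera calls.

## Task

The sliding stop of the jar rail is ratcheted up close to the two jars. To make room for more jars, press down the red end of the rocker on the stop so that the ratchet lets go, push the stop by the yellow face of its tab all the way back against the end cap, then press the black end of the rocker fully down to lock it there. Just press and push with the fingertips without pinching the tab, leave the two jars, the mug and the timer standing where they are, and finish clear of everything.

Things in the scene. Friction and masses are not known exactly. Their poses are not given: they have to be found in the camera images.
- jar_rail: Aluminium bar with a sawtooth rack, fixed on the worktop; 396 mm long, 26 mm wide, tooth tops 35 mm high. Origin on the worktop under the bar's middle. y axis along the bar, towards the fixed end plate beside the jars (inner face y = 0.185); the grey end cap is at the -y end. x axis points to the jars' side, away from the robot; the push tab is on the -x side. Both plates are 80 mm high.
- sliding_stop (a joint): Travel of the grey sliding stop, m: about 0 at the start (near the jars), grows as it goes back along the rail's -y, 0.1215 hard against the end cap. While locked, the ratchet lets it go back only 1 to 5 mm. Released, it slides with about 3 N of friction and stays where left. Its body is 46 mm wide, 90 mm long, 62 mm high, with an end plate reaching behind the bar.
- release_rocker (a joint): Tilt of the rocker on top of the stop, rad: 0 = locked (black end down, red end up), 0.32 = released (red end down, black end up). Stiff: it stays where it is left, and 3 to 9 N at a pad turns it, so press to the end. Hinge across the bar, midway between the pads, 69 mm above the worktop.
- red_pad (a point): Centre of the top of the red pad of the rocker (24 mm across, 30 mm along the bar), on the -y side of the rocker's hinge, 30 mm from it; moves with rocker and stop. About 84 mm above the worktop while locked; goes down 9 mm when pressed. Push it straight down.
- black_pad (a point): Centre of the top of the black pad of the rocker (24 mm across, 30 mm along the bar), on the +y side of the hinge, 30 mm from it; moves with rocker and stop. About 84 mm above the worktop while released, 75 mm when locked.
- push_face (a point): Centre of the ribbed yellow face (46 mm wide, 40 mm high, centre 46 mm above the worktop) of the tab on the stop's robot side. It looks along the rail's +y: the fingers go down in the free space on its +y side and push along -y. The centre is 53 mm in front of the bar's middle line, 30 mm from the stop's side. Tab top 70 mm above the worktop.
- tab_front: The yellow facing itself, 46 x 3 x 40 mm, fixed on the +y side of the tab; origin at its middle, axes as the rail's.
- tab_back: Grey facing on the back (-y side) of the same tab, 46 x 3 x 40 mm, 13 mm from outside to outside of both facings; origin at its middle. Touching it together with the yellow face counts as pinching.
- jar_a: Loose glass jar with black lid, 70 mm wide, 101 mm high, beside the fixed plate. Origin at the middle of its underside. To be left alone.
- jar_b: Loose glass jar with red lid, 70 mm wide, 101 mm high, between the first jar and the stop. Origin at the middle of its underside. To be left alone.
- purple_mug: Loose purple mug, 90 x 119 x 95 mm, right of the rail. Origin at the middle of its underside. To be left alone.
- kitchen_timer: Loose orange and white kitchen timer, 58 mm wide, 57 mm high, left of the rail. Origin at the middle of its underside. To be left alone.

How it is judged (in metres and radians):
On the way, in this order (a step that is already met when the one before it is completed fails the run):
1. the rocker is pressed to released while the stop is still near the jars (value of joint release_rocker above 0.26 rad and value of joint sliding_stop below 0.02 m), for 0.1 s.
2. the stop is pushed back to the end cap, the rocker still released (value of joint sliding_stop above 0.1165 m and value of joint release_rocker above 0.2 rad), for 0.1 s.
3. the rocker is pressed to locked with the stop at the end cap (value of joint sliding_stop above 0.1165 m and value of joint release_rocker below 0.06 rad), for 0.1 s.
At the end, for the whole second after the job is handed in: The stop is within 5 mm of the end cap, the rocker is locked (black end down, within 0.06 rad), and the jars, mug and timer stand upright within 20 mm of where they were (all of step 3 and distance of each of jar_a, jar_b, purple_mug, kitchen_timer from where it was at the start of the episode below 0.02 m and angle between each of jar_a, jar_b, purple_mug, kitchen_timer's own z axis and vertical below 0.15 rad); the robot touches nothing.
It fails at once if a jar, the mug or the timer is moved more than 20 mm (carried, pushed or lifted) (distance of any of jar_a, jar_b, purple_mug, kitchen_timer from where it was at the start of the episode above 0.02 m).
It fails at once if a jar, the mug or the timer is tipped (angle between any of jar_a, jar_b, purple_mug, kitchen_timer's own z axis and vertical above 0.3 rad).
It fails at once if the tab is pinched: the fingers press on its yellow face and its back at once (contact force between the fingers and tab_front above 1 N and contact force between the fingers and tab_back above 1 N).
It also fails if it takes over 46 s, if anything falls off the work surface, if the arm or the gripper's body presses on something with over 40 N, if the wrist force passes 120 N, or if a joint passes its speed limit or range.

## Working session

There is one attempt and no reset: what is moved stays moved. The work goes in short steps, Python scripts to look and compute and a shell command to move; the robot and the scene stay as the last step left them, time stands still between calls to the robot, and variables do not carry over. Pictures are saved under pics/ and viewed, about 8 in all and at most 12, crops included, and the job is handed in when it is done.

```bash
mkdir -p pics; cat > h.py <<'E'
from cell import env
import numpy as np, cv2
from scipy.spatial.transform import Rotation as Ro
np.set_printoptions(precision=1,suppress=True)
def world(p,l): return np.array(p["R"]).T@(np.array(l)-np.array(p["t"]))
def find(p,names,n=2):
    for k in names:
        for f in ("landmark_of","boxes_of"):
            for d in getattr(env,f)(p,k)[:n]: print(k,f[:5],round(d["score"],2),world(p,d["location"]))
def save(p,n): cv2.imwrite("pics/"+n,p["img"][:,:,::-1])
E
python3 - <<'E'
from h import *
s=env.observe(); print(s, env.tip_extent); print(Ro.from_euler('xyz',s["tool_rot"]).as_matrix())
for c in ("scene","top"):
    p=env.camera(c); save(p,c+"0.png"); print(c)
    for k in ("jar_rail","red_pad","black_pad","push_face","tab_front","jar_a","purple_mug","kitchen_timer"):
        for d in env.landmark_of(p,k)[:2]: print(k,round(d["score"],2),world(p,d["location"]))
E
```

```text
{'clock': 0.0, 'joint_positions': array([ 1.1,  0.1,  1.7,  0. ,  1.4, -0.1]), 'qvel': array([-0.,  0., -0., -0.,  0.,  0.]), 'joint_efforts': array([  0. , -41.8, -36. ,   0.1,   0. ,  -0. ]), 'ee_pos': array([245.5, 601.2, 238.4]), 'tool_rot': array([-1.6,  0. ,  1.2]), 'contact_force': array([-0.3,  0.1,  0.5]), 'ft_torque': array([-0.1,  0. , -0. ]), 'opening': 95.02172112866837} 25.0
[[ 0.4 -0.  -0.9]
 [ 0.9 -0.   0.4]
 [-0.  -1.   0. ]]
scene
red_pad 0.46 [525.6   5.1  86. ]
black_pad 0.64 [522.4  60.9  72.1]
jar_a 0.86 [593.1 118.3   1.8]
jar_a 0.69 [588.9 194.1  -0.9]
purple_mug 0.86 [ 504.5 -459.4    2.7]
top
jar_rail 0.76 [526.5  40.6  -2.1]
jar_rail 0.44 [524.9  62.3  80.2]
red_pad 0.64 [528.4   1.1  89. ]
black_pad 0.74 [527.5  61.7  77.3]
black_pad 0.53 [ 508.2 -461.7   -2.8]
push_face 0.58 [469.7  63.6  50.3]
tab_front 0.54 [473.6  57.9  39.7]
jar_a 0.86 [595.1 191.7  -2.7]
jar_a 0.81 [600.1 116.7   1.8]
purple_mug 0.8 [ 508.6 -458.1   -5.6]
purple_mug 0.38 [592.7 192.1  -1.8]
kitchen_timer 0.73 [465.8 353.1  -0.6]
kitchen_timer 0.5 [528.5   0.1  90.4]
```

View pics/top0.png

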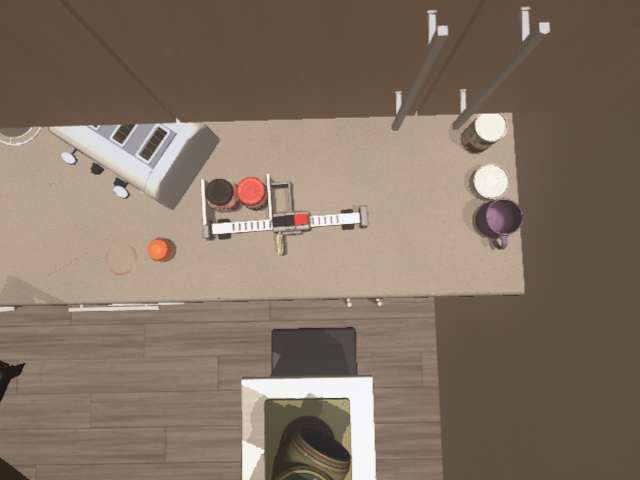

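View pics/scene0.png

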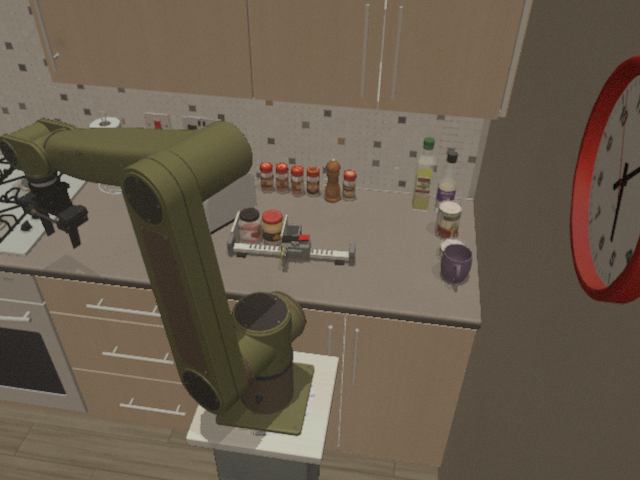

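```bash
python3 -m pendant '{"delta_pos":[[-1,0,-1],[-1,0,-1],[-1,0,-1],[-1,0,-1],[-1,0,-1],[-1,0,-1],[-1,0,-1],[-1,0,-1],[-1,0,-1],[-1,0,-1]],"roll":[0,0,0,0,0,0,0,0,0,0],"hand":[255,255,255,255,255,255,255,255,255,255]}' 20
python3 -m pendant '{"delta_pos":[[-1,0,-1],[-1,0,-1],[-1,0,-1],[-1,0,-1],[-0.4,0,-1],[0,0,0],[0,0,0],[0,0,0],[0,0,0],[0,0,0]],"roll":[0,0,0,0,-0.8,-1,-1,-1,-1,-0.4],"hand":[255,255,255,255,255,255,255,255,255,255]}' 
python3 - <<'E'
from h import *
s=env.observe(); print(s["clock"],s["ee_pos"],np.round(s["tool_rot"],3),s["opening"],s["contact_force"])
for c in ("wrist","top"):
    p=env.camera(c); save(p,c+"1.png"); print(c)
    find(p,("jar_rail","red_pad","black_pad","push_face","tab_front","tab_back","jar_a"))
E
```

```text
clock: 2.15
ee_pos: [410.5, 209.3, 240.0]
tool_rot: [-1.571, -0.001, 1.183]
contact_force: [0.3, -0.1, 0.3]
opening: 2.3
clock: 3.4
ee_pos: [499.0, 31.6, 239.8]
tool_rot: [-1.571, 0.0, 1.638]
contact_force: [-0.2, 0.5, 0.1]
opening: 0.5
3.4 [499.   31.6 239.8] [-1.6  0.   1.6] 0.4938115950541002 [-0.2  0.5  0.1]
wrist
jar_rail landm 0.82 [524.9  39.1  -2.5]
jar_rail boxes 0.84 [522.3  51.   38.9]
red_pad landm 0.75 [526.8   1.   82.1]
red_pad boxes 0.85 [523.9  27.1  75.3]
red_pad boxes 0.71 [516.8  40.1  70. ]
black_pad landm 0.87 [527.   56.2  73.4]
black_pad landm 0.32 [471.1  59.1  45.3]
black_pad boxes 0.74 [472.1  58.   66.6]
black_pad boxes 0.59 [525.9  28.9  75.6]
push_face landm 0.63 [596.7 114.1  -0.4]
push_face landm 0.59 [469.4  58.9  47.2]
push_face boxes 0.49 [471.   55.8  66.2]
tab_front landm 0.56 [470.   55.2  45.1]
tab_front boxes 0.66 [522.7  49.4  40.6]
tab_front boxes 0.6 [471.1  56.4  67. ]
tab_back landm 0.74 [472.   49.5  43.7]
tab_back landm 0.7 [471.  352.3  -2.2]
tab_back boxes 0.71 [529.   26.2  76.2]
tab_back boxes 0.56 [471.2  47.1  64. ]
jar_a landm 0.85 [592.9 190.2   2.1]
jar_a landm 0.76 [594.4 115.2   0.6]
jar_a boxes 0.78 [568.2 177.5  78. ]
jar_a boxes 0.66 [565.2 113.5  50.3]
top
jar_rail boxes 0.97 [529.4 -62.8  44.2]
red_pad landm 0.59 [472.2  43.1  46. ]
tab_back landm 0.36 [470.5  42.2  46.2]
tab_back boxes 0.69 [466.7 342.6  49.2]
jar_a boxes 0.72 [591.8 214.8  99.3]
```

View pics/wrist1.png

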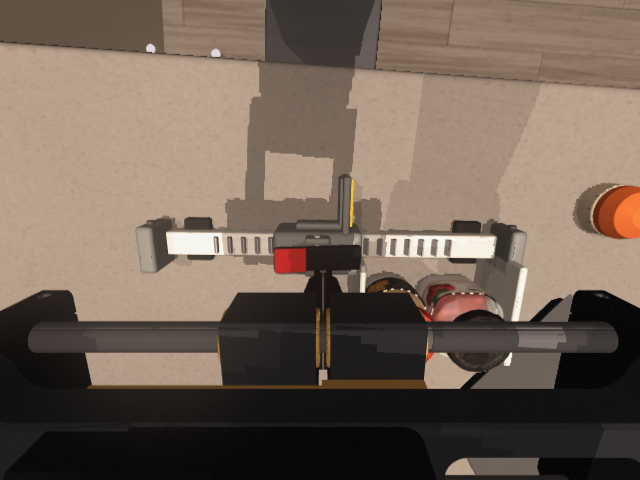

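```bash
python3 - <<'E'
from h import *
p=env.camera("wrist"); K=np.array(p["mtx"]);R=np.array(p["R"]);t=np.array(p["t"])
def px(X): c=K@(R@np.array(X,float)+t); return c[:2]/c[2]
for X in [[527,1,84],[527,59,75],[470,57,66],[499,31.6,75]]: print(X,px(X))
def back(u,v,z):
    d=R.T@np.linalg.inv(K)@np.array([u,v,1]);o=-R.T@t; return o+d*(z-o[2])/d[2]
hsv=cv2.cvtColor(p["img"],cv2.COLOR_RGB2HSV)
m=((hsv[...,0]<8)|(hsv[...,0]>172))&(hsv[...,1]>170)&(hsv[...,2]>80)
n,l,s,c=cv2.connectedComponentsWithStats(m.astype(np.uint8))
for i in range(1,n):
    if s[i,4]>300: print("red",s[i],c[i],back(*c[i],84))
m=(hsv[...,0]>20)&(hsv[...,0]<35)&(hsv[...,1]>130)
n,l,s,c=cv2.connectedComponentsWithStats(m.astype(np.uint8))
for i in range(1,n):
    if s[i,4]>100: print("yel",s[i],c[i],back(*c[i],66))
E
```

```text
[527, 1, 84] [288.2 260.1]
[527, 59, 75] [348.8 260.9]
[470, 57, 66] [351.1 201. ]
[499, 31.6, 75] [322.5 231.1]
red [274 248  32  25 750] [289.8 259.9] [526.7   2.6  84. ]
yel [350 179   5  48 136] [351.6 202.4] [471.3  57.6  66. ]
```

```bash
python3 -m pendant '{"delta_pos":[[-0.6,0,-0.5],[-0.45,0,-0.37],[0,1,0],[0,1,0],[0,1,0],[0,0.9,0],[0,0,0]],"roll":[0,0,0,0,0,0,0],"hand":[255,255,255,255,255,255,255]}'
python3 -m pendant '{"delta_pos":[[0,0.2,0],[0,0.2,0],[0,0.2,0],[0,0,0],[0,0,0]],"roll":[0,0,0,0,0],"hand":[255,255,255,255,255]}'
```

```text
clock: 5.82
ee_pos: [525.9, 1.2, 120.0]
tool_rot: [-1.565, -0.001, 1.636]
contact_force: [0.6, 0.4, -0.4]
opening: 0.5
clock: 6.45
ee_pos: [527.7, 1.9, 105.2]
tool_rot: [-1.572, 0.0, 1.637]
contact_force: [0.7, -2.1, 1.0]
opening: 0.3
```

```bash
python3 -m pendant '{"delta_pos":[[0,0.15,0],[0,0.1,0],[0,0,0]],"roll":[0,0,0],"hand":[255,255,255]}'
python3 -m pendant '{"delta_pos":[[0,0.1,0],[0,0.1,0],[0,0,0]],"roll":[0,0,0],"hand":[255,255,255]}'
```

```text
clock: 6.82
ee_pos: [528.1, 1.1, 99.9]
tool_rot: [-1.572, 0.002, 1.637]
contact_force: [-4.8, -4.3, 14.2]
opening: 0.6
clock: 7.2
ee_pos: [528.7, 1.0, 99.0]
tool_rot: [-1.571, 0.002, 1.638]
contact_force: [-19.0, -3.4, 41.5]
opening: 0.6
```

```bash
python3 -m pendant '{"delta_pos":[[0,-0.5,0],[0,-1,0],[0,-0.5,0],[1,0,0.6],[1,0,0.6],[0.9,0,0.6],[0,0,0],[0,0,0]],"roll":[0,0,0,0,0,0,0,0],"hand":[255,255,255,255,255,255,255,255]}'
python3 - <<'E'
from h import *
p=env.camera("wrist"); save(p,"wrist2.png")
find(p,("red_pad","black_pad","push_face","tab_front"))
p=env.camera("scene"); cv2.imwrite("pics/scene2.png",cv2.resize(p["img"][190:280,210:370,::-1],None,fx=4,fy=4))
E
```

```text
clock: 8.2
ee_pos: [467.6, 85.0, 150.8]
tool_rot: [-1.57, 0.0, 1.637]
contact_force: [-0.0, 0.5, -0.3]
opening: 0.6
red_pad landm 0.53 [528.1  -0.5  73. ]
red_pad boxes 0.58 [517.2  -1.2  70.2]
black_pad boxes 0.92 [518.2   0.8  70.7]
push_face landm 0.92 [471.4  61.7  46.9]
push_face boxes 0.88 [466.1  59.1  59.2]
tab_front landm 0.8 [472.7  58.4  45.7]
tab_front boxes 0.97 [467.3  59.2  62.3]
```

View pics/wrist2.png

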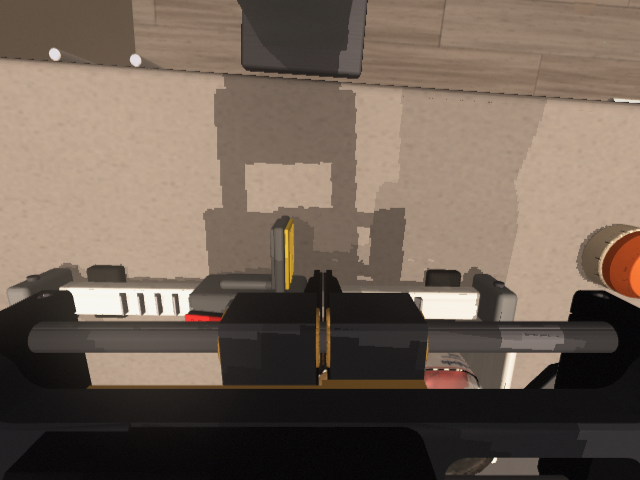

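View pics/scene2.png

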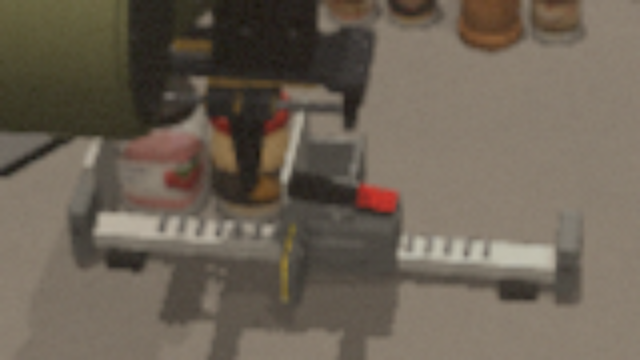

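```bash
python3 -m pendant '{"delta_pos":[[0,1,0],[0,1,0],[0,0.9,0],[0,0,0],[-0.3,0,0],[-0.3,0,0],[-0.3,0,0]],"roll":[0,0,0,0,0,0,0],"hand":[255,255,255,255,255,255,255]}'
python3 -m pendant '{"delta_pos":[[-0.4,0,0],[-0.4,0,0],[-0.4,0,0],[-0.4,0,0],[-0.4,0,0]],"roll":[0,0,0,0,0],"hand":[255,255,255,255,255]}'
```

```text
clock: 9.57
ee_pos: [470.4, 58.0, 65.7]
tool_rot: [-1.574, -0.001, 1.636]
contact_force: [-0.5, 3.7, 2.7]
opening: 0.4
clock: 10.2
ee_pos: [473.2, -2.5, 64.0]
tool_rot: [-1.57, -0.0, 1.637]
contact_force: [-0.1, 4.0, 3.1]
opening: 0.6
```

```bash
python3 -m pendant '{"delta_pos":[[-0.4,0,0],[-0.4,0,0],[-0.4,0,0],[-0.3,0,0],[-0.2,0,0],[0,0,0]],"roll":[0,0,0,0,0,0],"hand":[255,255,255,255,255,255]}'
python3 -m pendant '{"delta_pos":[[-0.1,0,0],[-0.1,0,0],[0,0,0]],"roll":[0,0,0],"hand":[255,255,255]}'
```

```text
clock: 10.95
ee_pos: [476.1, -52.2, 63.8]
tool_rot: [-1.569, -0.002, 1.636]
contact_force: [-2.6, 4.8, 2.5]
opening: 0.3
clock: 11.32
ee_pos: [476.0, -52.8, 63.8]
tool_rot: [-1.569, -0.014, 1.634]
contact_force: [-2.9, 28.7, 7.8]
opening: 0.9
```

```bash
python3 -m pendant '{"delta_pos":[[0.4,0,0],[0.6,0,0],[0,-1,0],[0,-1,0],[0,-1,0],[0,-1,0],[0,-1,0],[0,0,0]],"roll":[0,0,0,0,0,0,0,0],"hand":[255,255,255,255,255,255,255,255]}'
python3 - <<'E'
from h import *
p=env.camera("wrist"); save(p,"wrist3.png")
find(p,("red_pad","black_pad","push_face","tab_front"))
s=env.observe();a=s["tool_rot"][2];print(s["ee_pos"])
E
```

```text
clock: 12.32
ee_pos: [476.7, -28.8, 217.0]
tool_rot: [-1.577, 0.002, 1.637]
contact_force: [0.2, 0.5, -0.6]
opening: 0.9
red_pad landm 0.94 [ 536.8 -122.    74. ]
red_pad boxes 0.65 [ 526.5 -103.3   74.1]
black_pad landm 0.89 [532.4 -62.8  82.4]
black_pad boxes 0.56 [ 528.8 -102.6   72.4]
push_face landm 0.92 [476.8 -59.3  48.2]
push_face boxes 0.86 [475.  -62.9  63.8]
tab_front landm 0.71 [476.6 -65.1  48.3]
tab_front boxes 0.63 [476.3 -61.3  63.1]
[474.7 -28.6 213.3]
```

View pics/wrist3.png

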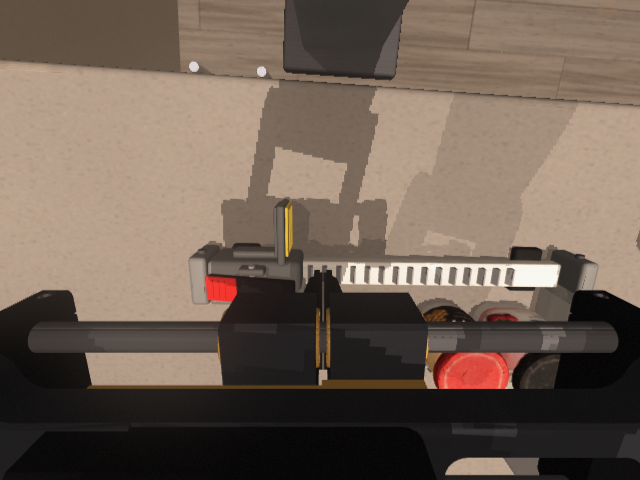

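```bash
python3 -m pendant '{"delta_pos":[[-0.6,0,-0.9],[-0.62,0,-0.9],[0,1,0],[0,1,0],[0,0.9,0],[0,0.2,0],[0,0,0]],"roll":[0,0,0,0,0,0,0],"hand":[255,255,255,255,255,255,255]}'
python3 -m pendant '{"delta_pos":[[0,0.2,0],[0,0.2,0],[0,0.15,0],[0,0.1,0],[0,0,0]],"roll":[0,0,0,0,0],"hand":[255,255,255,255,255]}'
```

```text
clock: 13.65
ee_pos: [531.4, -61.6, 121.2]
tool_rot: [-1.57, -0.0, 1.637]
contact_force: [-0.7, -0.3, -0.8]
opening: 0.6
clock: 14.28
ee_pos: [531.7, -61.4, 101.8]
tool_rot: [-1.572, 0.0, 1.637]
contact_force: [0.3, 1.7, 2.5]
opening: 0.7
```

```bash
python3 -m pendant '{"delta_pos":[[0,0.1,0],[0,0.1,0],[0,0.05,0],[0,0,0]],"roll":[0,0,0,0],"hand":[255,255,255,255]}'
```

```text
clock: 14.78
ee_pos: [532.2, -61.0, 98.9]
tool_rot: [-1.571, -0.001, 1.637]
contact_force: [-12.4, 7.5, 27.4]
opening: 0.3
```

```bash
python3 -m pendant '{"delta_pos":[[0,0.08,0],[0,0,0]],"roll":[0,0],"hand":[255,255]}'
python3 -m pendant '{"delta_pos":[[0,-0.5,0],[0,-1,0],[0,-1,0],[0,-1,0],[0,-1,0],[0,-0.5,1],[0,0,1],[0,0,0.5],[0,0,0]],"roll":[0,0,0,0,0,0,0,0,0],"hand":[255,255,255,255,255,255,255,255,255]}'
python3 - <<'E'
from h import *
p=env.camera("wrist"); save(p,"wrist4.png")
find(p,("red_pad","black_pad","push_face","jar_a"))
p=env.camera("scene"); cv2.imwrite("pics/scene4.png",cv2.resize(p["img"][190:290,210:370,::-1],None,fx=4,fy=4)); find(p,("purple_mug","kitchen_timer","red_pad","black_pad"))
E
```

```text
clock: 15.02
ee_pos: [532.5, -61.0, 98.6]
tool_rot: [-1.57, -0.001, 1.637]
contact_force: [-15.1, 8.6, 38.3]
opening: 0.3
clock: 16.15
ee_pos: [455.9, -66.8, 241.0]
tool_rot: [-1.57, 0.0, 1.636]
contact_force: [0.4, 0.3, -0.5]
opening: 0.5
push_face landm 0.43 [479.5 -58.4  46.9]
push_face landm 0.38 [478.4 -64.2  47.2]
push_face boxes 0.75 [472. -63.  69.]
jar_a landm 0.8 [597.4 112.5   0.2]
jar_a landm 0.76 [595.1 188.   -0.6]
jar_a boxes 0.8 [574.3 164.4  83.2]
jar_a boxes 0.79 [584.5 100.8  98.9]
purple_mug landm 0.81 [ 504.  -456.1    3.5]
purple_mug boxes 0.64 [ 492.5 -455.5   68.3]
kitchen_timer landm 0.68 [ 504.1 -457.3    2.2]
red_pad landm 0.71 [ 531.  -116.7   87. ]
red_pad landm 0.58 [ 500.9 -458.9    0.2]
red_pad boxes 0.59 [524.6 -88.7  77.9]
black_pad landm 0.72 [528.4 -60.9  72.4]
black_pad boxes 0.64 [529.  -90.   71.7]
```

View pics/wrist4.png

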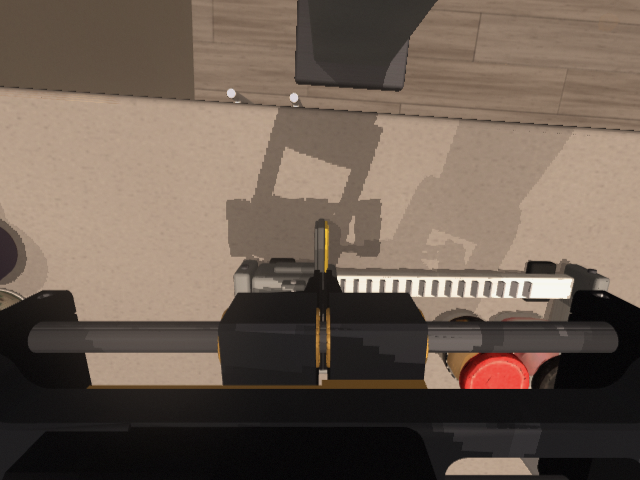

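View pics/scene4.png

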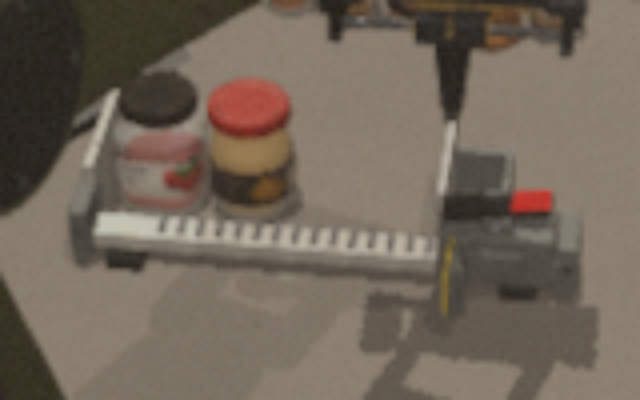

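```bash
python3 -c "
from cell import env
print(env.observe()['contact_force']); print(env.close_job())"
```

```text
[-0.79630741  0.16647972  0.51550442]
the job is handed in; nothing more can be done
None
```

The stop is back against the end cap with the rocker locked, and I handed the job in at about 16 s of the 46 s allowed. No verdict was reported.

**Steps:** With the gripper shut throughout, I:
- pressed the red pad down until it hit its stop, at about 41 N;
- pushed the yellow face about 121 mm along the rail until it stopped hard, at about 29 N;
- pressed the black pad down to its stop, at about 38 N;
- retreated upwards, leaving the fingertips more than 200 mm above the worktop.

**Last checks:**
- **Rocker and stop:** The last scene picture shows the stop against the end cap. The networks put the red pad at about 87 mm and the black pad at about 72 mm, which matches locked.
- **Jars and mug:** The jars and mug are within about 5 mm of where they were, which is within measuring error.
- **Robot:** The tool force is near zero, so it is touching nothing.

**What failed or disagreed:**
- **Timer:** It was not found again in the last pictures. The only report for it was a false hit on the mug, so its position was not re-measured. The only pass near it was at the start, with the fingertips about 150 mm above it.
- **Last wrist picture:** The gripper hid both pads, so the rocker check rests on the scene camera alone.

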